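# Cover the slide spinner

## Robot

A 7-joint arm with a two-finger parallel gripper is mounted at the origin on the work surface. World frame = base frame: x ahead of the robot, y to its left, z up, the work surface at z = 0. Lengths are in m, angles in rad, forces in N, time in s.
With the tool pointing down it reaches from about 0.425 to 0.875 m from the base axis. Payload 4.7 kg.
Tool frame: the origin (TCP) lies at the very end of the fingers, on their centre line; the grasp point (between the pads) lies 19 mm behind it; z points along the fingers, y is the direction in which the jaws open and shut (so a half turn about z gives the same grasp; the last joint's range is limited). The gripper opens to 87 mm and grips with 3 to 60 N. Pads are 19 mm wide; open, the fingers measure 117 mm over their backs; the gripper's body (75 mm by 190 mm) begins 51 mm behind the grasp point.
Start: joints at [1.301, 0.321, -0.07, 1.45, 0.023, 1.371, -0.057], TCP at [0.182, -0.624, 0.223] pointing down, gripper open.
Joint ranges: [-2.86, 2.86], [-0.3, 2.09], [-1.38, 1.24], [0.06, 2.45], [-1.56, 4.7], [0.09, 2.05], [-2.69, 2.69]. Speed limits (rad/s): [2.57, 2.57, 3.14, 3.14, 3.14, 3.14, 3.14].

## Interface

Orientations are given as a rotation vector (axis times angle).
In Python, from bench import ctrl, get_image, camera_info gives the robot as it stands.
- The arm moves only by the tool carry_out, never from a script. Its argument "commands" is a list of rows, each an object of numbers: "tx", "ty", "tz": the shift along the tool's x, y, z in m; "rx", "ry", "rz": the turn, a rotation vector about the tool's x, y, z in rad; "jaw": the opening, from 0 (shut) to 1 (fully open). In form: [{"tx": .., "ty": .., "tz": .., "rx": .., "ry": .., "rz": .., "jaw": ..}, ...]. A call has 1 to 12 rows; each row is the pose to reach, as a shift and turn from the pose commanded when the call began, along the tool's axes at that moment; what a row does not reach only later rows make up. A row lasts 1/8 s, in which the tool goes at most 62.5 mm and 10.7 degrees, less where a joint would pass 70% of its speed; a pose out of reach is approached as far as the arm can. A call with a gripper value outside its range is refused whole. The fingers move at their own pace and stop on an object; "grip_force" is the grip in N (left out, the last holds). Time passes only in rows, so rows that repeat a pose let the fingers close. It gives the time, the measured TCP pose, the force and the opening at its end, in the units of the state.
- ctrl.get_state(): the state, without advancing time (a new reading comes with each control period).
- get_image(name): name is "scene" or "top"; returns the picture (420x560x3 uint8, red, green, blue); there is no depth.
- camera_info(name): a dict with "intrinsics" (3x3 intrinsics, pixels), "k1" (the pictures are not rectified: a ray, as slopes to the right and down, at radius r is drawn at 1 + k1 r^2 times it, then the intrinsics apply), "R" (3x3) and "t" (3): a world point X has camera coordinates R X + t. Camera axes: x right, y down, z forward; pixel columns grow to the right and rows downward; lengths in m; the calibration is good to about 2 mm. A picture is of the moment at which its call begins. camera_info takes no time and is no camera call.
- ctrl.close_job(): hands the job in, once; it reports no verdict.
The state is a dict: "time": time; "joint_positions": joint angles; "qd": joint speeds; "joint_torque": joint torques, N m; "position": TCP position; "tool_rot": TCP orientation; "ft_force": force on the tool from outside, world axes, zero at the start; "torque": the same for the moment, N m; "grip_width": opening from 0.0 (shut) to 1.0 (fully open).
Only numpy, scipy, OpenCV 4.12 (cv2) and the standard library are available. Lean on these libraries where they do the work, as an engineer would, in place of code of your own. Each camera call takes 0.05 s, during which the arm holds its last target.

## Task

Take the loose aluminium cover by its bar handle and set it on the open pot of the slide spinner, turning it by feel until its pins drop into the notches of the rim and it lies level and fully down on the rim. Set it down gently, neither dropped nor forced, then let go of it. Leave the bottles, the dish and the slide box where they are.

Things in the scene. Friction and masses are not known exactly. Their poses are not given: they have to be found in the camera images.
- spinner: Bench slide spinner, fixed: low round white housing, 210 mm diameter, 60 mm high, grey control panel on its own -x side (to 143 mm from the axis, 41 mm high). Origin: centre of its underside, z up on the axis of the aluminium pot in its middle (112 mm outside diameter, from 61 mm up to the rim at 125 mm). A stiff brake holds the pot; its stopped angle differs every time and is not given by this pose.
- pot_rim (a point): Centre of the pot's mouth, level with the rim's top, z up. Mouth 96 mm diameter, free depth 49 mm, rim 8 mm wide with four notches cut through it, one every 90 degrees, each 16 mm wide, 9 mm deep. The angle of the notches is unknown: feel or look for it, this point's x and y do not tell it. At a wrong angle the cover rides on its pins, its origin 14 mm below this point; seated, 20 mm below.
- cover: Loose aluminium cover, 0.2 to 0.34 kg, lying handle up on the bench. Origin: centre of the plug's underside, z up. From below: round tapered plug 20 mm high, 76 mm diameter at the bottom, widening to 93 mm at z = 13 mm (1.5 mm play all round in the mouth, it centres itself); disc 120 mm diameter, z = 20 to 26 mm, which lies on the rim when seated; handle on top; four pins under the disc.
- cover_handle (a point): Middle of the cover's black bar handle, 50 mm above the cover's origin. The bar is 44 mm long along the cover's x, 14 mm wide along its y, and stands from z = 26 to 60 mm of the cover.
- cover_pin (a point): Outer end of one of the cover's four radial steel pins, 58 mm along the cover's x, z = 18 mm. The pins are 8 mm round, stick out of the plug at 0, 90, 180 and 270 degrees from the cover's x, and reach 6 mm below the disc's underside. Each fits any of the four notches.
- reagent: Bystander: amber bottle, 54 mm diameter, 105 mm high, origin under its centre.
- rinse: Bystander: white bottle, 60 mm diameter, 150 mm high, origin under its centre.
- dish: Bystander: shallow glass dish, 90 mm diameter, 15 mm high, origin under its centre.
- slidebox: Bystander: open grey slide box, 85 x 120 x 30 mm, origin under its centre.
Not all that is in view belongs to the job. Leave any brown or green look-alike of the cover alone.

How it is judged:
By the outcome, as a careful person would: the job done as asked, in the order asked, and still so for the second after the job is handed in, with the robot touching nothing.
It also fails if it takes over 61 s, if anything falls off the work surface, if the arm or the gripper's body presses on something with over 40 N, if the wrist force passes 120 N, or if a joint passes its speed limit or range.

## Working session

There is one attempt and no reset: what is moved stays moved. The work goes in short steps, Python scripts to look and compute and a tool call to move; the robot and the scene stay as the last step left them, time stands still between calls to the robot, and variables do not carry over. Pictures are saved under pics/ and viewed, and the job is handed in when it is done.

Besides the shell and the picture viewer there is one more tool, called after "Call:" by a JSON object that holds its "method" and its "body". carry_out: Moves the arm, as the interface text tells. Its arguments: {"type":"object","properties":{"commands":{"type":"array"},"grip_force":{"type":"number"}},"required":["commands"]}

```bash
mkdir -p pics; ls; python3 - <<'E'
from bench import ctrl,get_image,camera_info
import cv2
print(ctrl.get_state())
for n in("scene","top"):
    print(n,camera_info(n)); cv2.imwrite(f"pics/{n}0.png",cv2.resize(get_image(n)[:,:,::-1],(800,600),interpolation=cv2.INTER_CUBIC))
E
```

```text
pics
{'time': 0.0, 'joint_positions': array([ 1.30106846,  0.32182598, -0.07010092,  1.45166622,  0.02258251,
        1.37077497, -0.05692366]), 'qd': array([ 6.10823740e-06,  1.79663872e-03, -8.02596165e-04,  8.74700890e-04,
       -1.61736853e-03,  2.76994055e-05, -1.78373541e-03]), 'joint_torque': array([ 9.90130320e-05, -4.91294324e+01, -4.03678771e-01, -3.12527704e+01,
       -6.37904811e-02,  4.37673542e-02,  1.56716665e-04]), 'position': array([ 0.18183711, -0.62348158,  0.22146409]), 'tool_rot': array([-3.10816863e+00, -4.44107090e-01,  5.34672907e-04]), 'ft_force': array([ 2.33533611e-04, -5.36425763e-01, -2.14079700e-01]), 'torque': array([-0.0122832 , -0.02730946,  0.02618752]), 'grip_width': 0.999040609159023}
scene {'intrinsics': array([[424.81564027,   0.        , 274.77163518],
       [  0.        , 424.81564027, 212.70517885],
       [  0.        ,   0.        ,   1.        ]]), 'k1': -0.07204438058799138, 'R': array([[ 0.86453734,  0.50205515, -0.02271139],
       [ 0.27519047, -0.51072311, -0.81451342],
       [-0.42052989,  0.69792731, -0.57969999]]), 't': array([-0.36786876, -0.06886088,  1.55914695])}
top {'intrinsics': array([[407.82947913,   0.        , 283.22740316],
       [  0.        , 407.82947913, 211.25099559],
       [  0.        ,   0.        ,   1.        ]]), 'k1': -0.06221527628745359, 'R': array([[ 0.00280017, -0.99998598,  0.00449342],
       [-0.98803044, -0.00345968, -0.15422021],
       [ 0.15423359, -0.0040078 , -0.98802628]]), 't': array([-0.03289974,  0.46882712,  1.18942185])}
```

View pics/scene0.png

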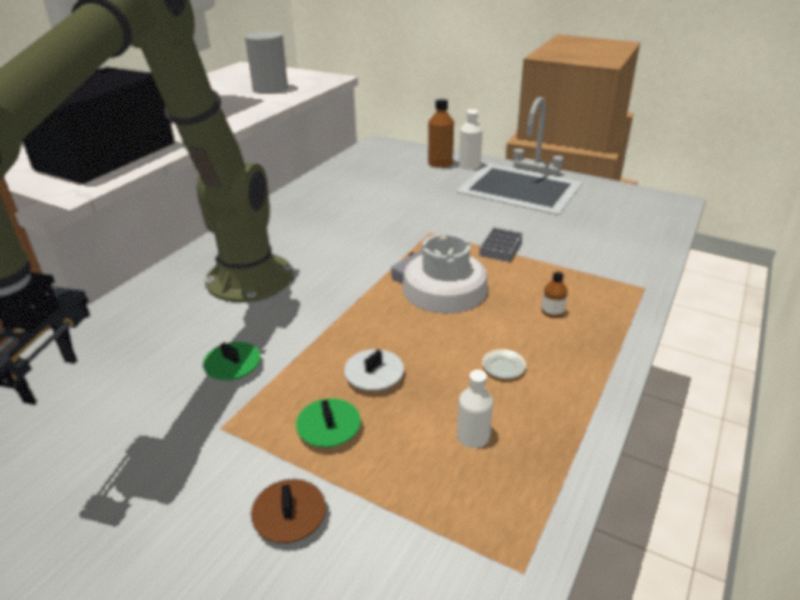

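View pics/top0.png

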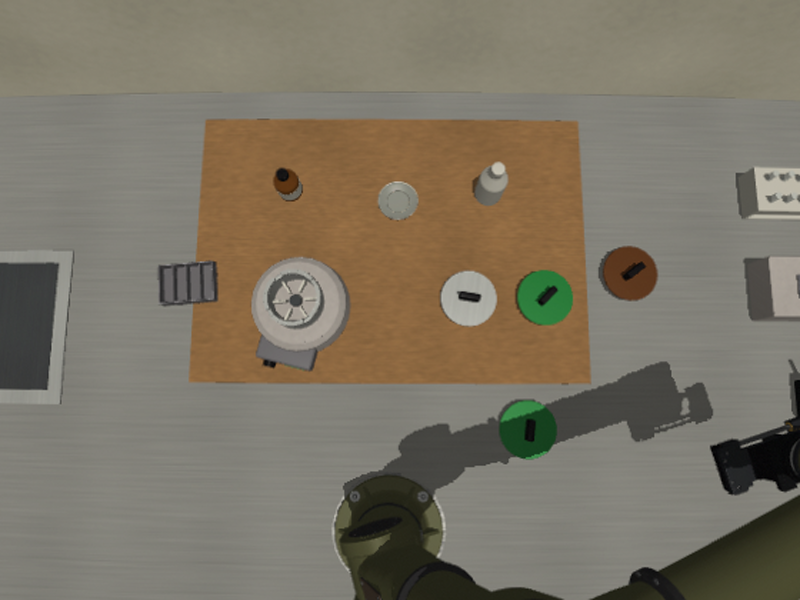

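The aluminium cover is at about (468,298) in the top view (800-wide scale) and the pot at (297,299). The green and brown covers are decoys. Next I'll enlarge both.

```bash
cat > h.py <<'E'
import numpy as np,cv2
from bench import ctrl,get_image,camera_info
def ray(n,u,v):
    c=camera_info(n);K=c["intrinsics"]
    d=np.array([(u-K[0,2])/K[0,0],(v-K[1,2])/K[1,1]]);s=d.copy()
    for _ in range(30): s=d/(1+c["k1"]*(s@s))
    R=np.array(c["R"]);return -R.T@c["t"],R.T@np.array([s[0],s[1],1])
def at(n,u,v,z):
    o,d=ray(n,u,v);return o+d*(z-o[2])/d[2]
def proj(n,X):
    c=camera_info(n);K=c["intrinsics"];p=np.array(c["R"])@X+c["t"];s=p[:2]/p[2];s=s*(1+c["k1"]*(s@s))
    return s*K[0,0]+K[:2,2]
def crop(img,u0,v0,w,h,k,f):
    cv2.imwrite(f,cv2.resize(img[v0:v0+h,u0:u0+w,::-1],None,fx=k,fy=k,interpolation=cv2.INTER_CUBIC))
E
python3 - <<'E'
from h import *
a=get_image("top");b=get_image("scene");np.savez("i0.npz",a=a,b=b)
crop(a,170,170,80,75,8,"pics/t_pot.png");crop(a,295,175,70,60,8,"pics/t_cov.png")
crop(b,270,155,80,70,8,"pics/s_pot.png");crop(b,230,235,65,50,8,"pics/s_cov.png")
E
```

```text
(no output)
```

View pics/t_pot.png

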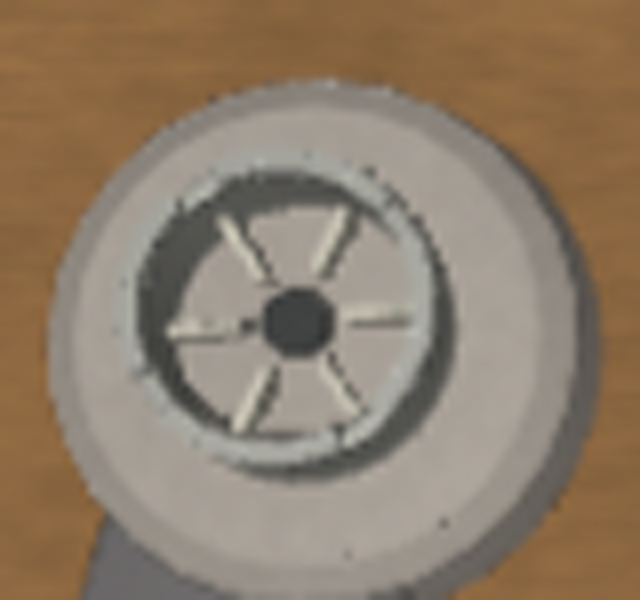

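View pics/t_cov.png

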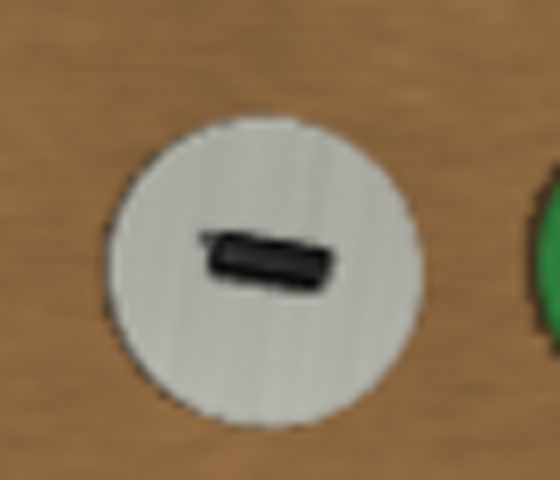

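View pics/s_pot.png

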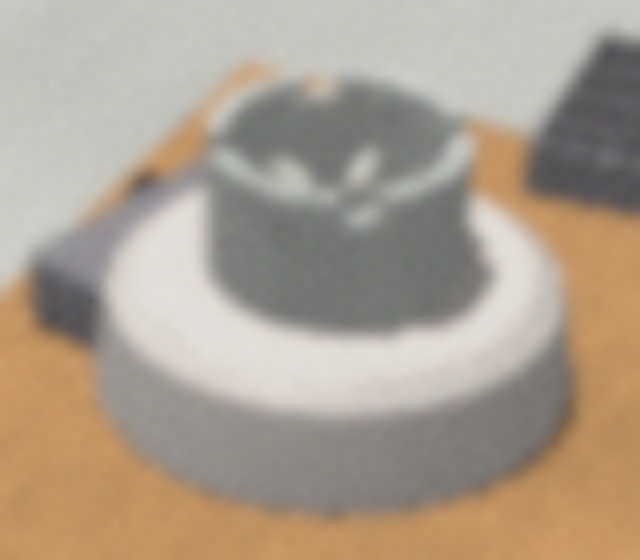

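View pics/s_cov.png

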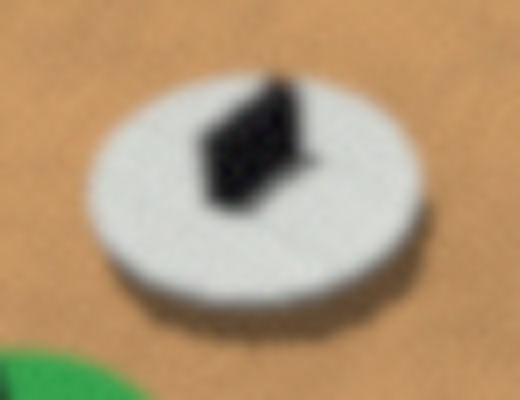

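```bash
cat >> h.py <<'E'
def c2p(u0,v0,x,y,k=8): return u0+(x+.5)/k-.5, v0+(y+.5)/k-.5
E
python3 - <<'E'
from h import *
print("cov disc top",at("top",*c2p(295,175,265.5,271),.026)); 
for p in [(107,265),(424,270),(265,116),(265,427)]: print(at("top",*c2p(295,175,*p),.026))
print("cov disc scene",at("scene",*c2p(230,235,257,187),.026))
for p in [(211,240),(333,248),(205,272),(325,292)]: print("h",at("top",*c2p(295,175,*p),.06))
print("pot top");
for p in [(118,305),(437,305),(280,146),(280,467)]: print(at("top",*c2p(170,170,*p),.125))
print("pot scene");
for p in [(210,130),(476,135),(342,75),(342,208)]: print(at("scene",*c2p(270,155,*p),.125))
E
```

```text
cov disc top [ 0.4796855  -0.16673696  0.026     ]
[ 0.48177634 -0.10649063  0.026     ]
[ 0.48029129 -0.22715395  0.026     ]
[ 0.53980119 -0.16741504  0.026     ]
[ 0.4200837  -0.16572393  0.026     ]
cov disc scene [ 0.48217199 -0.17140928  0.026     ]
h [ 0.48566445 -0.14281139  0.06      ]
h [ 0.48283411 -0.18797393  0.06      ]
h [ 0.47366894 -0.14045415  0.06      ]
h [ 0.46635151 -0.18472753  0.06      ]
pot top
[0.4642238  0.24564127 0.125     ]
[0.46459591 0.13378572 0.125     ]
[0.52113004 0.19064259 0.125     ]
[0.40751477 0.18691631 0.125     ]
pot scene
[0.41473254 0.16516901 0.125     ]
[0.51488364 0.21371595 0.125     ]
[0.44279765 0.23391581 0.125     ]
[0.49136356 0.13429807 0.125     ]
```

```bash
python3 - <<'E'
from h import *
d=np.load("i0.npz")
# refine pot center: rim mid radius brightness (top), blue-ish
C=np.array([.4645,.189])
A=np.arange(0,360,1.)
out=[]
for n,k in(("top","a"),("scene","b")):
    im=d[k]
    for zz in (.1248,.1205):
        U=np.zeros((26,360,2),np.float32)
        for i,r in enumerate(np.linspace(.045,.0575,26)):
            for j,a in enumerate(np.radians(A)): U[i,j]=proj(n,np.array([C[0]+r*np.cos(a),C[1]+r*np.sin(a),zz]))
        s=cv2.remap(im,U[...,0],U[...,1],cv2.INTER_CUBIC)
        out.append(cv2.resize(s,(720,130)))
cv2.imwrite("pics/unwrap.png",np.vstack(out)[:,:,::-1])
# dark handle
im=d["a"][175:235,295:365].astype(int).sum(2);m=(im<200).astype(np.uint8)
n,l,st,c=cv2.connectedComponentsWithStats(m);i=1+np.argmax(st[1:,4]);print(st[i],c[i])
p=np.argwhere(l==i)[:,::-1].astype(np.float32);P=np.array([at("top",u+295,v+175,.06)[:2] for u,v in p],np.float32)
r=cv2.minAreaRect(P);print(r);q=P-P.mean(0);w,v=np.linalg.eigh(q.T@q);print(P.mean(0),np.degrees(np.arctan2(v[1,1],v[0,1])))
E
```

```text
Traceback (most recent call last):
  File "h.py", line 11, in proj
    c=camera_info(n);K=c["intrinsics"];p=np.array(c["R"])@X+c["t"];s=p[:2]/p[2];s=s*(1+c["k1"]*(s@s))
ValueError: time passes only in moves, steps and waits
```

```bash
sed -i 's/^from bench.*/from bench import ctrl,get_image,camera_info as _ci\nimport functools\ncamera_info=functools.lru_cache(_ci)/' h.py; cat > unw.py <<'E'
from h import *
d=np.load("i0.npz")
C=np.array([.4645,.189])
A=np.arange(0,360,1.)
out=[]
for n,k in(("top","a"),("scene","b")):
    im=d[k]
    for zz in (.1248,.1205):
        U=np.zeros((26,360,2),np.float32)
        for i,r in enumerate(np.linspace(.045,.0575,26)):
            for j,a in enumerate(np.radians(A)): U[i,j]=proj(n,np.array([C[0]+r*np.cos(a),C[1]+r*np.sin(a),zz]))
        s=cv2.remap(im,U[...,0],U[...,1],cv2.INTER_CUBIC)
        out.append(cv2.resize(s,(720,130)))
cv2.imwrite("pics/unwrap.png",np.vstack(out)[:,:,::-1])
im=d["a"][175:235,295:365].astype(int).sum(2);m=(im<200).astype(np.uint8)
n,l,st,c=cv2.connectedComponentsWithStats(m);i=1+np.argmax(st[1:,4]);print(st[i],c[i])
p=np.argwhere(l==i)[:,::-1].astype(np.float32);P=np.array([at("top",u+295,v+175,.06)[:2] for u,v in p],np.float32)
r=cv2.minAreaRect(P);print(r);q=P-P.mean(0);w,v=np.linalg.eigh(q.T@q);print(P.mean(0),np.degrees(np.arctan2(v[1,1],v[0,1])))
E
python3 unw.py; python3 -c "
from bench import ctrl;print(ctrl.get_state()['time'])"
```

```text
[26 29 15  7 80] [32.925  32.1625]
((0.47771114110946655, -0.16350911557674408), (0.042672861367464066, 0.01629679836332798), 80.60881042480469)
[ 0.4779474 -0.1634072] 81.10128
0.2
```

View pics/unwrap.png

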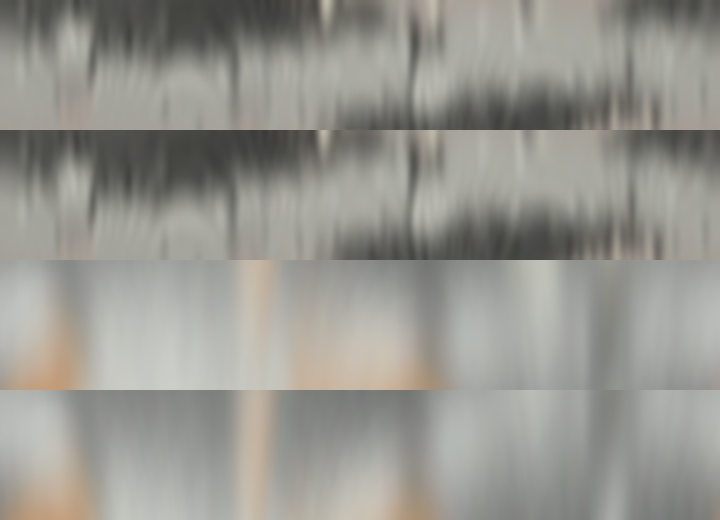

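Reading the rim unwrap: the scene view shows a see-through notch at about 129°, and the top view shows notch-edge lines at about 46, 117, 206 and 315°. Together these put the notches at about 36° (mod 90). Next I'll compute the approach.

```bash
cat >> h.py <<'E'
from scipy.spatial.transform import Rotation as Ro
def rel(target,yaw_deg,flip=False):
    s=ctrl.get_state();R=Ro.from_rotvec(s["tool_rot"]);p=s["position"]
    a=np.radians(yaw_deg);x=[np.cos(a),np.sin(a),0];z=[0,0,-1.];T=Ro.from_matrix(np.array([x,np.cross(z,x),z]).T)
    print("cur yaw",np.degrees(np.arctan2(*R.as_matrix()[[1,0],0])),"z axis",R.as_matrix()[:,2])
    print("shift",R.inv().apply(np.array(target)-p),"rot",(R.inv()*T).as_rotvec(),"F",s["ft_force"],"t",s["time"],"q",s["joint_positions"].round(3))
E
python3 - <<'E'
from h import *
for y in (82.5,-97.5): rel([.479,-.1655,.12],y)
for f in ((.479,-.1655),): print(proj("scene",np.array([*f,.06])))
# scene check of handle direction
d=np.load("i0.npz");b=d["b"].copy()
a=np.radians(82.5);x=np.array([np.cos(a),np.sin(a)]);y=np.array([-x[1],x[0]])
import itertools
big=cv2.resize(b[235:285,230:295,::-1],None,fx=10,fy=10,interpolation=cv2.INTER_CUBIC)
bt=cv2.resize(d["a"][175:235,295:365,::-1],None,fx=10,fy=10,interpolation=cv2.INTER_CUBIC)
for z in(.026,.06):
  for n,im,o in(("scene",big,(230,235)),("top",bt,(295,175))):
    q=[proj(n,np.array([*(np.array([.4797,-.1668])+sx*.022*x+sy*.007*y),z])) for sx,sy in((1,1),(1,-1),(-1,-1),(-1,1))]
    q=((np.array(q)-o+.5)*10-.5).astype(int);cv2.polylines(im,[q],True,(0,0,255) if z>.05 else (255,0,0),1)
cv2.imwrite("pics/ov.png",np.vstack([cv2.copyMakeBorder(big,0,0,0,50,0)[:,:700][80:330],bt[150:420]]))
E
```

```text
cur yaw 16.261165970435314 z axis [-3.99165028e-04  1.08403050e-03 -9.99999333e-01]
shift [ 0.41355727 -0.35656486  0.1022542 ] rot [-1.06716923e-03 -5.95582874e-04 -1.15608566e+00] F [1.3150713  1.13468197 0.9278123 ] t 0.2 q [ 1.301  0.322 -0.07   1.451  0.023  1.371 -0.057]
cur yaw 16.261165970435314 z axis [-3.99165028e-04  1.08403050e-03 -9.99999333e-01]
shift [ 0.41355727 -0.35656486  0.1022542 ] rot [-6.67299395e-04  1.19567136e-03  1.98550661e+00] F [1.3150713  1.13468197 0.9278123 ] t 0.2 q [ 1.301  0.322 -0.07   1.451  0.023  1.371 -0.057]
[261.33604085 247.38030926]
```

View pics/ov.png

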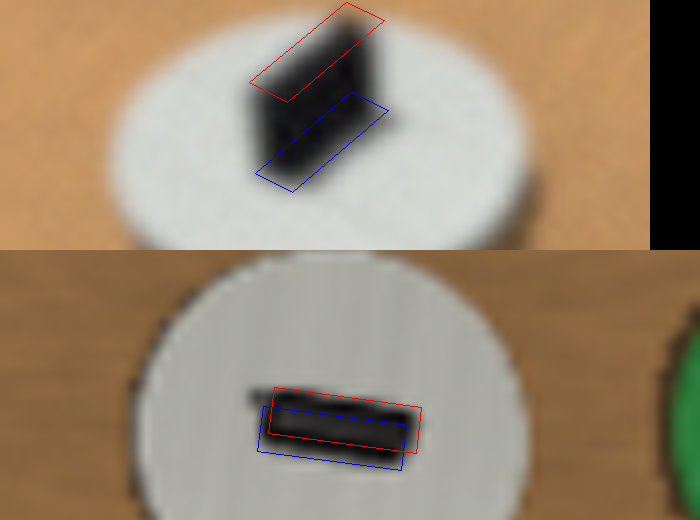

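Call:
{"method": "carry_out", "body": {"commands": [{"tx": 0.035, "ty": -0.03, "tz": 0.005, "rz": -0.1, "jaw": 1}, {"tx": 0.075, "ty": -0.065, "tz": 0.015, "rz": -0.21, "jaw": 1}, {"tx": 0.115, "ty": -0.1, "tz": 0.02, "rz": -0.32, "jaw": 1}, {"tx": 0.155, "ty": -0.135, "tz": 0.03, "rz": -0.43, "jaw": 1}, {"tx": 0.195, "ty": -0.17, "tz": 0.035, "rz": -0.54, "jaw": 1}, {"tx": 0.235, "ty": -0.203, "tz": 0.045, "rz": -0.65, "jaw": 1}, {"tx": 0.275, "ty": -0.237, "tz": 0.05, "rz": -0.76, "jaw": 1}, {"tx": 0.315, "ty": -0.272, "tz": 0.06, "rz": -0.87, "jaw": 1}, {"tx": 0.35, "ty": -0.302, "tz": 0.065, "rz": -0.97, "jaw": 1}, {"tx": 0.385, "ty": -0.332, "tz": 0.075, "rz": -1.07, "jaw": 1}, {"tx": 0.4127, "ty": -0.3572, "tz": 0.08, "rz": -1.156, "jaw": 1}, {"tx": 0.4127, "ty": -0.3572, "tz": 0.08, "rz": -1.156, "jaw": 1}]}}

```text
invalid input
```

```bash
python3 - <<'E'
from h import *
rel([.4785,-.1665,.031],82.5)
a=get_image("top");b=get_image("scene")
crop(a,270,150,110,100,6,"pics/t1.png");crop(b,200,180,120,110,5,"pics/s1.png")
E
```

```text
cur yaw 16.261165970435314 z axis [-3.99165028e-04  1.08403050e-03 -9.99999333e-01]
shift [ 0.41280434 -0.3556423   0.19125326] rot [-1.06716923e-03 -5.95582874e-04 -1.15608566e+00] F [1.3150713  1.13468197 0.9278123 ] t 0.2 q [ 1.301  0.322 -0.07   1.451  0.023  1.371 -0.057]
```

View pics/s1.png

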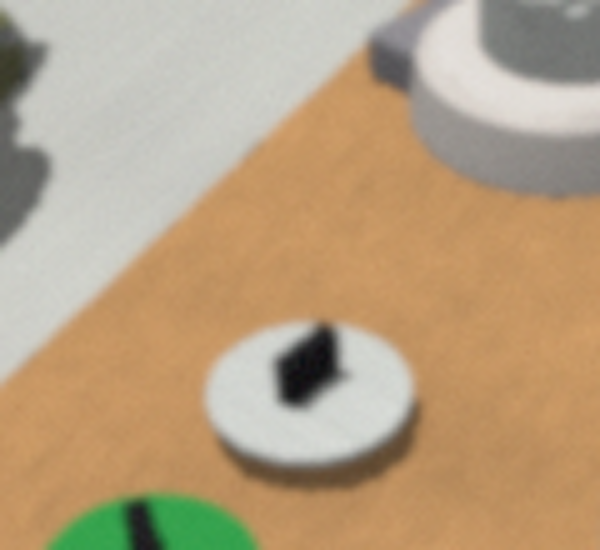

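View pics/t1.png

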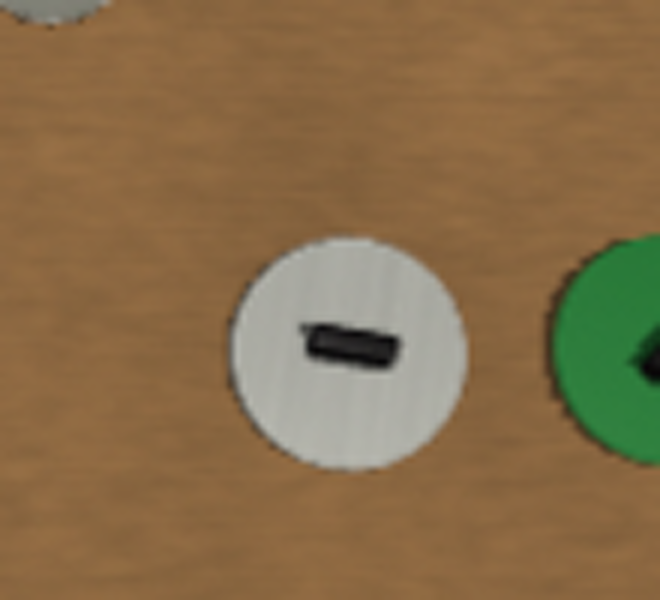

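The move was refused and nothing moved. I'll retry with every key filled in.

Call:
{"method": "carry_out", "body": {"commands": [{"tx": 0.035, "ty": -0.03, "tz": 0.005, "rx": 0, "ry": 0, "rz": -0.1, "jaw": 1}, {"tx": 0.075, "ty": -0.065, "tz": 0.015, "rx": 0, "ry": 0, "rz": -0.21, "jaw": 1}]}}

```text
time: 0.55
position: [0.2359, -0.5404, 0.2075]
tool_rot: [3.045, 0.77, 0.0]
ft_force: [0.6, -1.0, 0.0]
grip_width: 1.001
```

```bash
python3 - <<'E'
from h import *
rel([.4785,-.1665,.13],82.5)
E
```

```text
cur yaw 28.371082106319772 z axis [ 3.92498403e-04 -9.13392305e-04 -9.99999506e-01]
shift [ 0.39118493 -0.21379053  0.07725337] rot [ 8.73540326e-04  5.49706399e-04 -9.44727714e-01] F [ 0.63777742 -0.95567587  0.02851045] t 0.55 q [ 1.24   0.205 -0.144  1.626  0.03   1.312  0.015]
```

Call:
{"method": "carry_out", "body": {"commands": [{"tx": 0.04, "ty": -0.022, "tz": 0.005, "rx": 0, "ry": 0, "rz": -0.1, "jaw": 1}, {"tx": 0.08, "ty": -0.044, "tz": 0.015, "rx": 0, "ry": 0, "rz": -0.2, "jaw": 1}, {"tx": 0.125, "ty": -0.068, "tz": 0.025, "rx": 0, "ry": 0, "rz": -0.3, "jaw": 1}, {"tx": 0.17, "ty": -0.093, "tz": 0.035, "rx": 0, "ry": 0, "rz": -0.4, "jaw": 1}, {"tx": 0.215, "ty": -0.117, "tz": 0.045, "rx": 0, "ry": 0, "rz": -0.5, "jaw": 1}, {"tx": 0.26, "ty": -0.142, "tz": 0.055, "rx": 0, "ry": 0, "rz": -0.6, "jaw": 1}, {"tx": 0.305, "ty": -0.167, "tz": 0.065, "rx": 0, "ry": 0, "rz": -0.71, "jaw": 1}, {"tx": 0.345, "ty": -0.189, "tz": 0.07, "rx": 0, "ry": 0, "rz": -0.82, "jaw": 1}, {"tx": 0.375, "ty": -0.205, "tz": 0.075, "rx": 0, "ry": 0, "rz": -0.9, "jaw": 1}, {"tx": 0.391, "ty": -0.214, "tz": 0.077, "rx": 0, "ry": 0, "rz": -0.945, "jaw": 1}, {"tx": 0.391, "ty": -0.214, "tz": 0.077, "rx": 0, "ry": 0, "rz": -0.945, "jaw": 1}, {"tx": 0.391, "ty": -0.214, "tz": 0.077, "rx": 0, "ry": 0, "rz": -0.945, "jaw": 1}]}}

```text
time: 2.05
position: [0.4779, -0.1687, 0.1306]
tool_rot: [2.366, 2.066, -0.002]
ft_force: [0.4, -0.4, -0.3]
grip_width: 0.995
```

```bash
python3 - <<'E'
from h import *
rel([.4785,-.1665,.031],82.5)
b=get_image("scene")
crop(b,200,170,120,110,5,"pics/s2.png")
E
```

```text
cur yaw 82.26566759523243 z axis [-4.88999647e-04 -9.25663112e-04 -9.99999452e-01]
shift [0.00230696 0.00031675 0.09958323] rot [-0.00036199  0.00098231 -0.00409005] F [ 0.3815973  -0.35717381 -0.27257104] t 2.05 q [ 0.818  0.12  -0.562  1.9    0.071  1.141  0.095]
```

View pics/s2.png

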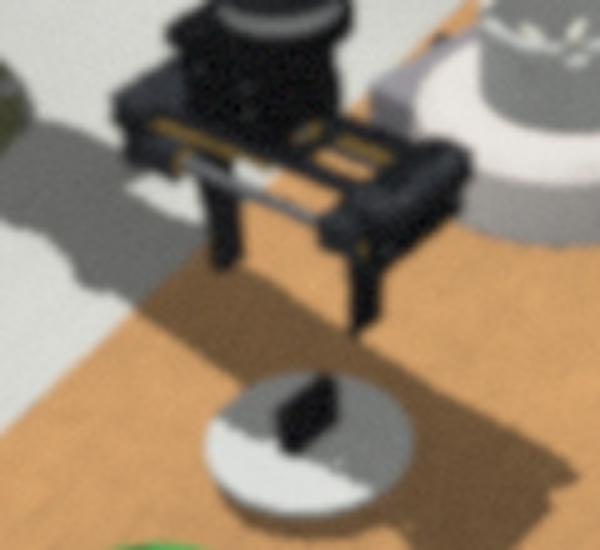

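The open jaws are above the bar at about (310,415) in the crop and lie across it. Descending.

Call:
{"method": "carry_out", "body": {"commands": [{"tx": 0.002, "ty": 0, "tz": 0.025, "rx": 0, "ry": 0, "rz": -0.004, "jaw": 1}, {"tx": 0.002, "ty": 0, "tz": 0.05, "rx": 0, "ry": 0, "rz": -0.004, "jaw": 1}, {"tx": 0.002, "ty": 0, "tz": 0.075, "rx": 0, "ry": 0, "rz": -0.004, "jaw": 1}, {"tx": 0.002, "ty": 0, "tz": 0.09, "rx": 0, "ry": 0, "rz": -0.004, "jaw": 1}, {"tx": 0.002, "ty": 0, "tz": 0.098, "rx": 0, "ry": 0, "rz": -0.004, "jaw": 1}, {"tx": 0.002, "ty": 0, "tz": 0.098, "rx": 0, "ry": 0, "rz": -0.004, "jaw": 1}, {"tx": 0.002, "ty": 0, "tz": 0.098, "rx": 0, "ry": 0, "rz": -0.004, "jaw": 1}]}}

```text
time: 2.98
position: [0.4796, -0.1652, 0.0333]
tool_rot: [2.358, 2.074, 0.001]
ft_force: [-0.5, 1.1, 0.5]
grip_width: 0.999
```

Call:
{"method": "carry_out", "body": {"commands": [{"tx": 0, "ty": 0, "tz": 0, "rx": 0, "ry": 0, "rz": 0, "jaw": 0.5}, {"tx": 0, "ty": 0, "tz": 0, "rx": 0, "ry": 0, "rz": 0, "jaw": 0.3}, {"tx": 0, "ty": 0, "tz": 0, "rx": 0, "ry": 0, "rz": 0, "jaw": 0.2}, {"tx": 0, "ty": 0, "tz": 0, "rx": 0, "ry": 0, "rz": 0, "jaw": 0.1}, {"tx": 0, "ty": 0, "tz": 0, "rx": 0, "ry": 0, "rz": 0, "jaw": 0}, {"tx": 0, "ty": 0, "tz": 0, "rx": 0, "ry": 0, "rz": 0, "jaw": 0}, {"tx": 0, "ty": 0, "tz": 0, "rx": 0, "ry": 0, "rz": 0, "jaw": 0}], "grip_force": 20}}

```text
time: 3.85
position: [0.4789, -0.1649, 0.0325]
tool_rot: [-2.359, -2.075, 0.0]
ft_force: [-0.3, -0.3, 0.5]
grip_width: 0.292
```

Call:
{"method": "carry_out", "body": {"commands": [{"tx": 0, "ty": 0, "tz": 0, "rx": 0, "ry": 0, "rz": 0, "jaw": 0}, {"tx": 0, "ty": 0, "tz": 0, "rx": 0, "ry": 0, "rz": 0, "jaw": 0}, {"tx": 0, "ty": 0, "tz": 0, "rx": 0, "ry": 0, "rz": 0, "jaw": 0}, {"tx": 0, "ty": 0, "tz": 0, "rx": 0, "ry": 0, "rz": 0, "jaw": 0}], "grip_force": 20}}

```text
time: 4.35
position: [0.4791, -0.1649, 0.0326]
tool_rot: [2.359, 2.075, 0.0]
ft_force: [1.4, 0.2, -1.8]
grip_width: 0.158
```

Gripped: 0.158 × 87 mm is about 14 mm, the bar's width. Lifting.

Call:
{"method": "carry_out", "body": {"commands": [{"tx": 0, "ty": 0, "tz": -0.005, "rx": 0, "ry": 0, "rz": 0, "jaw": 0}, {"tx": 0, "ty": 0, "tz": -0.02, "rx": 0, "ry": 0, "rz": 0, "jaw": 0}, {"tx": 0, "ty": 0, "tz": -0.045, "rx": 0, "ry": 0, "rz": 0, "jaw": 0}, {"tx": 0, "ty": 0, "tz": -0.075, "rx": 0, "ry": 0, "rz": 0, "jaw": 0}, {"tx": 0, "ty": 0, "tz": -0.105, "rx": 0, "ry": 0, "rz": 0, "jaw": 0}, {"tx": 0, "ty": 0, "tz": -0.135, "rx": 0, "ry": 0, "rz": 0, "jaw": 0}, {"tx": 0, "ty": 0, "tz": -0.155, "rx": 0, "ry": 0, "rz": 0, "jaw": 0}, {"tx": 0, "ty": 0, "tz": -0.16, "rx": 0, "ry": 0, "rz": 0, "jaw": 0}, {"tx": 0, "ty": 0, "tz": -0.16, "rx": 0, "ry": 0, "rz": 0, "jaw": 0}, {"tx": 0, "ty": 0, "tz": -0.16, "rx": 0, "ry": 0, "rz": 0, "jaw": 0}], "grip_force": 30}}

```text
time: 5.6
position: [0.4782, -0.1647, 0.1915]
tool_rot: [-2.358, -2.074, 0.001]
ft_force: [-0.8, 0.1, -2.1]
grip_width: 0.157
```

```bash
python3 - <<'E'
from h import *
rel([.4645,.189,.1926],126)
a=get_image("top");b=get_image("scene")
crop(a,290,140,100,100,5,"pics/t3.png");crop(b,180,120,150,120,5,"pics/s3.png")
E
```

```text
cur yaw 82.66964560919641 z axis [-1.77686256e-03  6.91254863e-04 -9.99998182e-01]
shift [ 0.34901756 -0.0586814  -0.00080167] rot [-0.00158797 -0.00113655 -0.75625669] F [-0.82909157  0.08836256 -2.13494622] t 5.6 q [ 0.83   0.063 -0.568  1.827  0.035  1.264  0.125]
```

View pics/s3.png

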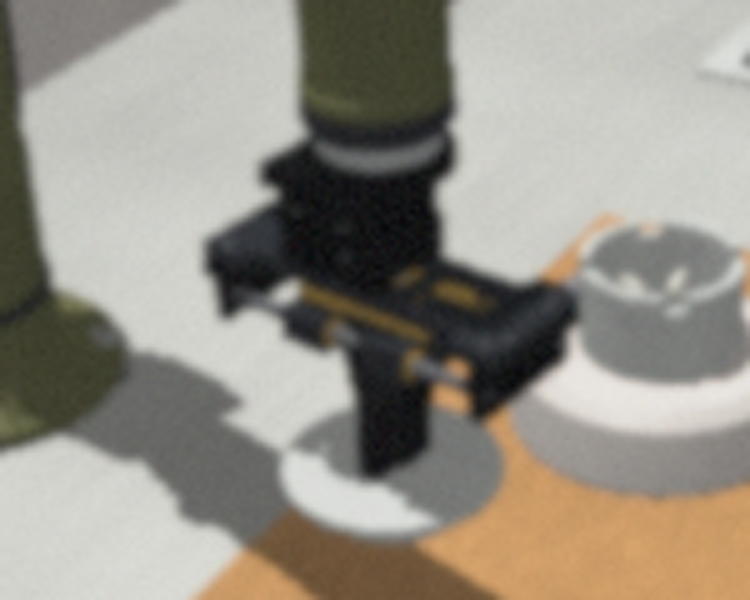

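View pics/t3.png

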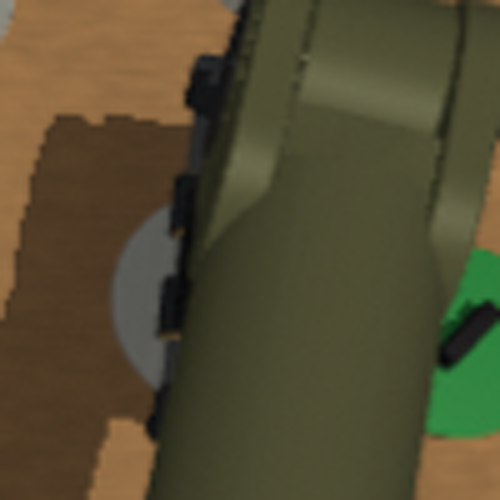

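The cover is held level with its underside at about z = 0.16. Carrying it over the pot and turning it by about 43°.

Call:
{"method": "carry_out", "body": {"commands": [{"tx": 0.01, "ty": -0.002, "tz": 0, "rx": 0, "ry": 0, "rz": -0.03, "jaw": 0}, {"tx": 0.035, "ty": -0.006, "tz": 0, "rx": 0, "ry": 0, "rz": -0.09, "jaw": 0}, {"tx": 0.075, "ty": -0.013, "tz": 0, "rx": 0, "ry": 0, "rz": -0.17, "jaw": 0}, {"tx": 0.115, "ty": -0.02, "tz": 0, "rx": 0, "ry": 0, "rz": -0.26, "jaw": 0}, {"tx": 0.155, "ty": -0.026, "tz": 0, "rx": 0, "ry": 0, "rz": -0.34, "jaw": 0}, {"tx": 0.195, "ty": -0.033, "tz": 0, "rx": 0, "ry": 0, "rz": -0.43, "jaw": 0}, {"tx": 0.235, "ty": -0.04, "tz": 0, "rx": 0, "ry": 0, "rz": -0.51, "jaw": 0}, {"tx": 0.275, "ty": -0.047, "tz": 0, "rx": 0, "ry": 0, "rz": -0.6, "jaw": 0}, {"tx": 0.31, "ty": -0.053, "tz": 0, "rx": 0, "ry": 0, "rz": -0.68, "jaw": 0}, {"tx": 0.335, "ty": -0.057, "tz": 0, "rx": 0, "ry": 0, "rz": -0.735, "jaw": 0}, {"tx": 0.35, "ty": -0.06, "tz": 0, "rx": 0, "ry": 0, "rz": -0.756, "jaw": 0}, {"tx": 0.35, "ty": -0.06, "tz": 0, "rx": 0, "ry": 0, "rz": -0.756, "jaw": 0}]}}

```text
time: 7.2
position: [0.4636, 0.191, 0.1924]
tool_rot: [-1.423, -2.8, 0.0]
ft_force: [-0.4, -0.3, -2.2]
grip_width: 0.166
```

Call:
{"method": "carry_out", "body": {"commands": [{"tx": 0, "ty": 0, "tz": 0, "rx": 0, "ry": 0, "rz": 0, "jaw": 0}, {"tx": 0, "ty": 0, "tz": 0, "rx": 0, "ry": 0, "rz": 0, "jaw": 0}]}}

```text
time: 7.45
position: [0.4644, 0.1884, 0.1923]
tool_rot: [1.43, 2.797, -0.001]
ft_force: [-0.3, -0.2, -2.1]
grip_width: 0.157
```

```bash
python3 - <<'E'
from h import *
rel([.4636,.1902,.16],126)
a=get_image("top");b=get_image("scene")
crop(a,150,130,120,110,5,"pics/t4.png");crop(b,240,90,130,120,5,"pics/s4.png")
E
```

```text
cur yaw 125.83489597135646 z axis [-3.15446640e-04 -6.99863571e-04 -9.99999705e-01]
shift [0.00189085 0.00040966 0.03233682] rot [-0.00066602  0.00038175 -0.00288174] F [-0.26175991 -0.22355048 -2.1066526 ] t 7.45 q [ 0.462  0.082 -0.931  1.827  0.069  1.267  0.137]
```

View pics/s4.png

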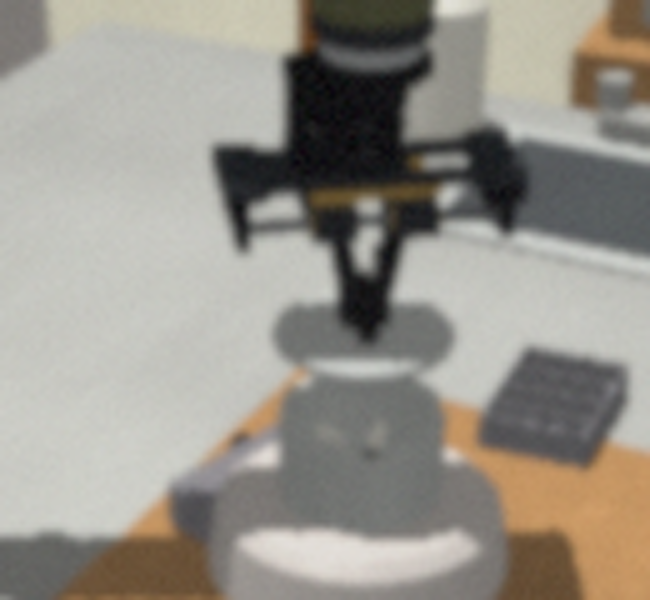

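View pics/t4.png

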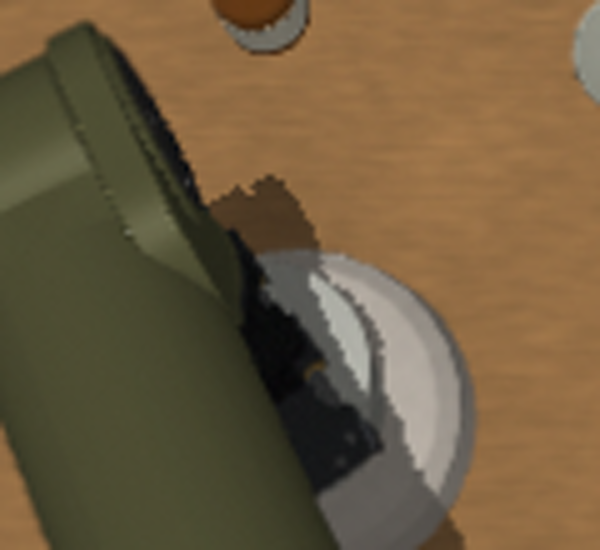

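The cover hangs centred over the mouth. I'll lower it in steps, watching force and height: TCP z should read about 0.144 if it rides on the pins and about 0.138 if seated.

Call:
{"method": "carry_out", "body": {"commands": [{"tx": 0.001, "ty": 0, "tz": 0.006, "rx": 0, "ry": 0, "rz": 0, "jaw": 0}, {"tx": 0.002, "ty": 0, "tz": 0.012, "rx": 0, "ry": 0, "rz": 0, "jaw": 0}, {"tx": 0.002, "ty": 0, "tz": 0.018, "rx": 0, "ry": 0, "rz": 0, "jaw": 0}, {"tx": 0.002, "ty": 0, "tz": 0.024, "rx": 0, "ry": 0, "rz": 0, "jaw": 0}, {"tx": 0.002, "ty": 0, "tz": 0.03, "rx": 0, "ry": 0, "rz": 0, "jaw": 0}, {"tx": 0.002, "ty": 0, "tz": 0.036, "rx": 0, "ry": 0, "rz": 0, "jaw": 0}, {"tx": 0.002, "ty": 0, "tz": 0.04, "rx": 0, "ry": 0, "rz": 0, "jaw": 0}, {"tx": 0.002, "ty": 0, "tz": 0.04, "rx": 0, "ry": 0, "rz": 0, "jaw": 0}]}}

```text
time: 8.55
position: [0.4627, 0.1915, 0.1522]
tool_rot: [-1.426, -2.799, 0.001]
ft_force: [-0.2, 0.1, -1.9]
grip_width: 0.158
```

Call:
{"method": "carry_out", "body": {"commands": [{"tx": 0, "ty": 0, "tz": 0.002, "rx": 0, "ry": 0, "rz": 0, "jaw": 0}, {"tx": 0, "ty": 0, "tz": 0.005, "rx": 0, "ry": 0, "rz": 0, "jaw": 0}, {"tx": 0, "ty": 0, "tz": 0.007, "rx": 0, "ry": 0, "rz": 0, "jaw": 0}, {"tx": 0, "ty": 0, "tz": 0.007, "rx": 0, "ry": 0, "rz": 0, "jaw": 0}]}}

```text
time: 9.05
position: [0.4627, 0.1915, 0.1453]
tool_rot: [-1.426, -2.799, 0.001]
ft_force: [-0.5, 1.0, -1.9]
grip_width: 0.16
```

Call:
{"method": "carry_out", "body": {"commands": [{"tx": 0, "ty": 0, "tz": 0.001, "rx": 0, "ry": 0, "rz": 0, "jaw": 0}, {"tx": 0, "ty": 0, "tz": 0.002, "rx": 0, "ry": 0, "rz": 0, "jaw": 0}, {"tx": 0, "ty": 0, "tz": 0.003, "rx": 0, "ry": 0, "rz": 0, "jaw": 0}, {"tx": 0, "ty": 0, "tz": 0.003, "rx": 0, "ry": 0, "rz": 0, "jaw": 0}]}}

```text
time: 9.55
position: [0.4628, 0.1915, 0.1424]
tool_rot: [-1.427, -2.799, 0.0]
ft_force: [0.5, 0.1, -2.0]
grip_width: 0.163
```

Call:
{"method": "carry_out", "body": {"commands": [{"tx": 0, "ty": 0, "tz": 0.001, "rx": 0, "ry": 0, "rz": 0, "jaw": 0}, {"tx": 0, "ty": 0, "tz": 0.002, "rx": 0, "ry": 0, "rz": 0, "jaw": 0}, {"tx": 0, "ty": 0, "tz": 0.003, "rx": 0, "ry": 0, "rz": 0, "jaw": 0}, {"tx": 0, "ty": 0, "tz": 0.003, "rx": 0, "ry": 0, "rz": 0, "jaw": 0}]}}

```text
time: 10.05
position: [0.4628, 0.1915, 0.1394]
tool_rot: [-1.427, -2.799, 0.0]
ft_force: [0.0, 0.3, -2.8]
grip_width: 0.159
```

Call:
{"method": "carry_out", "body": {"commands": [{"tx": 0, "ty": 0, "tz": 0.0005, "rx": 0, "ry": 0, "rz": 0, "jaw": 0}, {"tx": 0, "ty": 0, "tz": 0.001, "rx": 0, "ry": 0, "rz": 0, "jaw": 0}, {"tx": 0, "ty": 0, "tz": 0.0015, "rx": 0, "ry": 0, "rz": 0, "jaw": 0}, {"tx": 0, "ty": 0, "tz": 0.0015, "rx": 0, "ry": 0, "rz": 0, "jaw": 0}]}}

```text
time: 10.55
position: [0.4628, 0.1915, 0.138]
tool_rot: [-1.427, -2.799, 0.0]
ft_force: [0.5, 0.4, -2.6]
grip_width: 0.161
```

Call:
{"method": "carry_out", "body": {"commands": [{"tx": 0, "ty": 0, "tz": 0.0005, "rx": 0, "ry": 0, "rz": 0, "jaw": 0}, {"tx": 0, "ty": 0, "tz": 0.001, "rx": 0, "ry": 0, "rz": 0, "jaw": 0}, {"tx": 0, "ty": 0, "tz": 0.001, "rx": 0, "ry": 0, "rz": 0, "jaw": 0}]}}

```text
time: 10.92
position: [0.4629, 0.1916, 0.1376]
tool_rot: [1.427, 2.799, -0.001]
ft_force: [-2.2, -2.5, 4.7]
grip_width: 0.158
```

Contact at TCP z = 0.1376 with about 7 N, which is 20.0 mm below the rim, so it is seated. I'll ease off and check a picture before opening.

Call:
{"method": "carry_out", "body": {"commands": [{"tx": 0, "ty": 0, "tz": -0.0005, "rx": 0, "ry": 0, "rz": 0, "jaw": 0}, {"tx": 0, "ty": 0, "tz": -0.0005, "rx": 0, "ry": 0, "rz": 0, "jaw": 0}]}}

```text
time: 11.18
position: [0.463, 0.1915, 0.1376]
tool_rot: [1.427, 2.799, 0.0]
ft_force: [-1.7, -0.5, 2.1]
grip_width: 0.157
```

```bash
python3 - <<'E'
from h import *
s=ctrl.get_state();print(s["position"],s["ft_force"],s["torque"])
b=get_image("scene");crop(b,270,130,80,80,8,"pics/s5.png")
E
```

```text
[0.4629673  0.19154926 0.13760687] [-1.72038036 -0.45088404  2.05353733] [-0.12773159  0.24769932 -0.05020741]
```

View pics/s5.png

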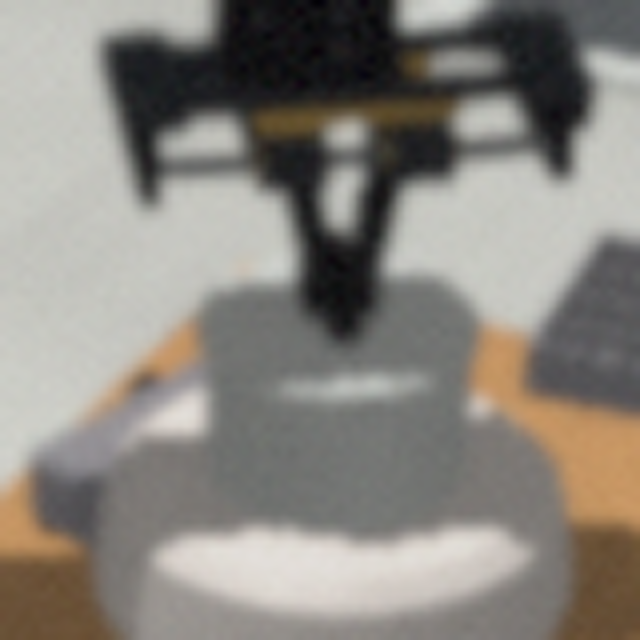

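The disc lies flush on the pot with no gap at its front edge, around (340,390). Releasing slowly.

Call:
{"method": "carry_out", "body": {"commands": [{"tx": 0, "ty": 0, "tz": 0, "rx": 0, "ry": 0, "rz": 0, "jaw": 0.2}, {"tx": 0, "ty": 0, "tz": 0, "rx": 0, "ry": 0, "rz": 0, "jaw": 0.3}, {"tx": 0, "ty": 0, "tz": 0, "rx": 0, "ry": 0, "rz": 0, "jaw": 0.45}, {"tx": 0, "ty": 0, "tz": 0, "rx": 0, "ry": 0, "rz": 0, "jaw": 0.6}, {"tx": 0, "ty": 0, "tz": 0, "rx": 0, "ry": 0, "rz": 0, "jaw": 0.7}, {"tx": 0, "ty": 0, "tz": 0, "rx": 0, "ry": 0, "rz": 0, "jaw": 0.7}, {"tx": 0, "ty": 0, "tz": 0, "rx": 0, "ry": 0, "rz": 0, "jaw": 0.7}, {"tx": 0, "ty": 0, "tz": 0, "rx": 0, "ry": 0, "rz": 0, "jaw": 0.7}]}}

```text
time: 12.22
position: [0.4629, 0.1916, 0.1375]
tool_rot: [1.427, 2.799, -0.0]
ft_force: [-0.3, 0.2, -1.0]
grip_width: 0.695
```

Call:
{"method": "carry_out", "body": {"commands": [{"tx": 0, "ty": 0, "tz": -0.01, "rx": 0, "ry": 0, "rz": 0, "jaw": 0.7}, {"tx": 0, "ty": 0, "tz": -0.03, "rx": 0, "ry": 0, "rz": 0, "jaw": 0.7}, {"tx": 0, "ty": 0, "tz": -0.055, "rx": 0, "ry": 0, "rz": 0, "jaw": 0.7}, {"tx": 0, "ty": 0, "tz": -0.085, "rx": 0, "ry": 0, "rz": 0, "jaw": 0.7}, {"tx": -0.04, "ty": 0, "tz": -0.11, "rx": 0, "ry": 0, "rz": 0, "jaw": 0.7}, {"tx": -0.08, "ty": 0, "tz": -0.12, "rx": 0, "ry": 0, "rz": 0, "jaw": 0.7}, {"tx": -0.12, "ty": 0, "tz": -0.12, "rx": 0, "ry": 0, "rz": 0, "jaw": 0.7}, {"tx": -0.16, "ty": 0, "tz": -0.12, "rx": 0, "ry": 0, "rz": 0, "jaw": 0.7}, {"tx": -0.2, "ty": 0, "tz": -0.12, "rx": 0, "ry": 0, "rz": 0, "jaw": 0.7}, {"tx": -0.23, "ty": 0, "tz": -0.12, "rx": 0, "ry": 0, "rz": 0, "jaw": 0.7}, {"tx": -0.25, "ty": 0, "tz": -0.12, "rx": 0, "ry": 0, "rz": 0, "jaw": 0.7}, {"tx": -0.25, "ty": 0, "tz": -0.12, "rx": 0, "ry": 0, "rz": 0, "jaw": 0.7}]}}

```text
time: 13.72
position: [0.6101, -0.0119, 0.2574]
tool_rot: [-1.429, -2.797, -0.0]
ft_force: [0.4, 0.1, -1.1]
grip_width: 0.703
```

```bash
python3 - <<'E'
from h import *
s=ctrl.get_state();print(s["time"],s["position"],s["ft_force"])
a=get_image("top");b=get_image("scene");np.savez("i6.npz",a=a,b=b)
crop(b,260,130,90,80,8,"pics/s6.png");crop(a,165,165,90,80,8,"pics/t6.png")
cv2.imwrite("pics/top6.png",a[:,:,::-1])
E
```

```text
13.725 [ 0.61013872 -0.01191196  0.25744499] [ 0.36410459  0.07696162 -1.07327306]
```

View pics/s6.png

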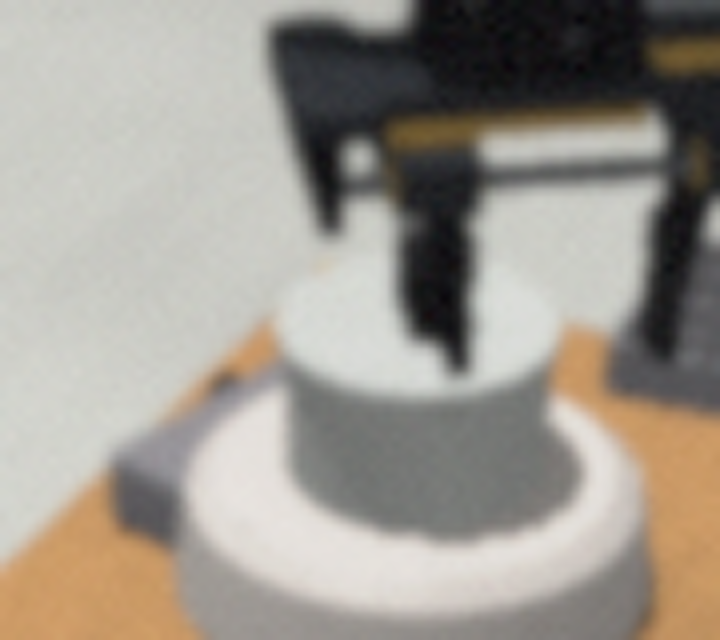

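View pics/t6.png

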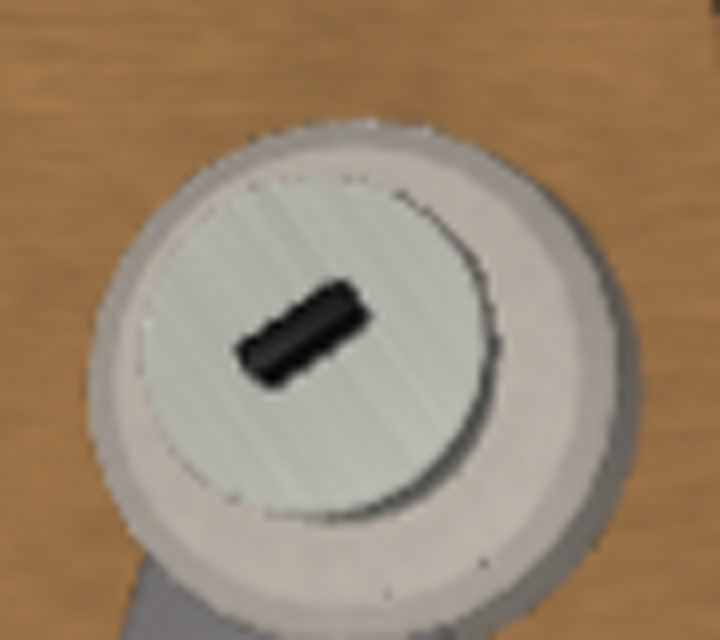

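View pics/top6.png

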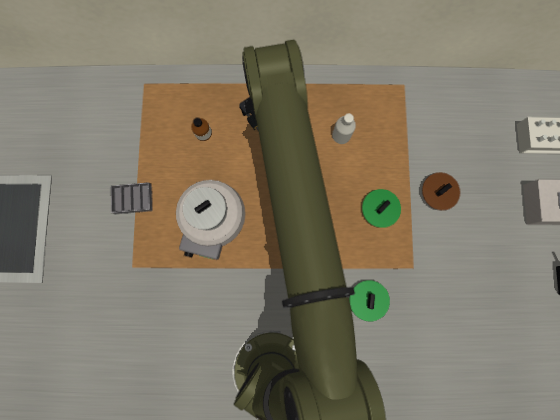

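The cover lies centred and flush on the pot, with the handle at about (303,333) in the top crop. The bystanders haven't moved and the gripper is clear. Handing in.

Call:
{"method": "carry_out", "body": {"commands": [{"tx": 0, "ty": 0, "tz": 0, "rx": 0, "ry": 0, "rz": 0, "jaw": 0.7}, {"tx": 0, "ty": 0, "tz": 0, "rx": 0, "ry": 0, "rz": 0, "jaw": 0.7}]}}

```text
time: 14.08
position: [0.6094, -0.0097, 0.2579]
tool_rot: [1.424, 2.8, -0.0]
ft_force: [0.3, 0.2, 0.5]
grip_width: 0.702
```

```bash
python3 -c "
from bench import ctrl
print(ctrl.close_job())"
```

```text
the job is handed in; nothing more can be done
None
```

The aluminium cover is on the pot, seated level on the rim, released, and the job is handed in at about 14 s.

- **Grasp and angle:** I took the cover by its bar handle and turned it about 43° on the way, because the images put the notches at about 36° (mod 90). The pins dropped straight in, so no searching turn by feel was needed.
- **Setting down:** Contact came at TCP z = 0.1376 with about 7 N. That puts the cover's origin 20.0 mm below the rim, which matches fully seated rather than the 14 mm of riding on the pins. I eased off before opening the jaws.
- **Last checks:** The final pictures show the disc flush and centred on the pot. In the top view the bottles and slide box are where they were, and the gripper is well clear. In that last top picture the arm hides the dish, but the arm was never lowered near it.
- **Refused command:** My first move call was refused as invalid input before anything moved. I repeated it with every key filled in. No check failed or disagreed.

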